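Fit the idler and hold the belt tensioner back

ROBOT

A 6-joint arm with a two-finger parallel gripper is mounted at the origin on the work surface. World frame = base frame: x ahead of the robot, y to its left, z up, the work surface at z = 0. Lengths are in mm, angles in rad, forces in N, time in s.
With the tool pointing down it reaches from about 350 to 875 mm from the base axis. Payload 4.2 kg.
Tool frame: the origin (TCP) lies midway between the tips of the shut fingers; the grasp point (between the pads) lies 19 mm behind it; z points along the fingers, y is the line along which they close (so a half turn about z gives the same grasp; the last joint's range is limited). The gripper opens to 85 mm and grips with 20 to 120 N. Pads are 22 mm wide; open, the fingers measure 114 mm over their backs; the gripper's body (76 mm by 85 mm) begins 54 mm behind the grasp point. The pads swing forward as they close: fully open they stand 13 mm farther back than shut.
Start: joints at [-0.91, 0.385, 0.008, 0, -1.194, -0.259], TCP at [244.435, -575.196, 231.312] pointing down, gripper open.
Joint ranges: [-3.14, 3.14], [-1.21, 2.06], [-1.07, 1.41], [-3.16, 2.05], [-2.99, -0.16], [-3.1, 3.1]. Speed limits (rad/s): [2.79, 2.79, 3.14, 3.14, 3.14, 3.14].

INTERFACE

Orientations are given as a unit quaternion [x, y, z, w].
In Python, from bench import arm gives the robot as it stands.
- The arm moves only by the tool send_rows, never from a script. Its argument "targets" is a list of rows, each an object of numbers: "gripper": the gripper command: -1 is fully open, 1 is shut, values between are in proportion; "x", "y", "z": the shift along the tool's x, y, z in cm; "ax", "ay", "az": the turn, a rotation vector about the tool's x, y, z in degrees. A call has 1 to 5 rows; each row shifts and turns the commanded pose from where the row before left it, along the tool's axes as they then stand; what a row does not reach is not made up. A row lasts 1/12 s, in which the tool goes at most 41.7 mm and 7.16 degrees, less where a joint would pass 70% of its speed; a pose out of reach is approached as far as the arm can. A call is refused whole if a number of a shift passes 4.17 or a number of a turn 7.16, either way. A call with a gripper value outside its range is refused whole. The fingers move at their own pace and stop on an object; the grip force is fixed at half the most. Time passes only in rows, so rows that do not move let the fingers close. It gives the time, the measured TCP pose, the force, the opening and the grip force at its end, in the units of the state.
- arm.read_state(): the state, without advancing time (a new reading comes with each control period).
- arm.get_image(name): name is "side" or "top" or "wrist"; returns (picture, depth): 420x560x3 uint8, red, green, blue; 420x560 float32, mm along the optical axis (not along the pixel's ray), 0 where there is no reading.
- arm.camera_model(name): a dict with "fx", "fy", "cx", "cy" (pixels), "distortion" ([k1, k2, p1, p2, k3] as OpenCV has them; the pictures are not rectified), "cam_to_world" (4x4, takes a point from camera to world coordinates). Camera axes: x right, y down, z forward; pixel columns grow to the right and rows downward; lengths in mm; the calibration is good to about 2 mm. A picture is of the moment at which its call begins: read the wrist's pose just before it. camera_model takes no time and is no camera call; for the wrist camera it gives the pose at the moment of the call.
- arm.job_done(): hands the job in; it is judged then, once.
Trained networks look in the newest picture that a camera, given by its name, has taken for a name from the list of things; names that differ only in an ending like _2 or _b are one class to them, and where a whole thing is asked for, a point or a joint stands for the part that bears it (a point fixed in the world has none). Each returns a list of dicts, best first, with "score" (0 to 1); they miss things now and then, are a little off and sometimes report something else, mostly with a low value. They report only what shows in the picture. A call takes as long as a camera call. They do not tell look-alikes from the thing itself.
- arm.boxes_of(camera, thing): "rect" ([left, top, width, height] in pixels, round what is visible of it).
The state is a dict: "clock": time; "joints": joint angles; "joint_vel": joint speeds; "joint_efforts": joint torques, N m; "position": TCP position; "ee_rot": TCP orientation; "contact_force": force on the tool from outside, world axes, zero at the start; "wrist_torque": the same for the moment, N m; "gripper_width": finger opening in mm; "grasp_force": force on a finger pad.
Only numpy, scipy, OpenCV 4.12 (cv2) and the standard library are available. Lean on these libraries where they do the work, as an engineer would, in place of code of your own. Each camera call takes 0.05 s, during which the arm holds its last target. There are 200 camera calls.

TASK

Take the idler roller (the tall round part with the wide bore) out of the parts tray and fit it fully down over the upright pin of the sprung tensioner arm on the belt-drive unit. Then push the arm back past its ratchet click and finish while still holding it compressed there, clearly beyond the click so that you and not the pawl carry the spring: do not let go at the end, I will slip the belt on while you hold. Leave the other two tray parts, the screwdriver and the meter where they are.

Things in the scene. Friction and masses are not known exactly. Their poses are not given: they have to be found in the camera images.
- unit: Belt-drive test unit, fixed to the bench: grey housing 275 x 270 mm, 50 mm high, dark deck plate on top, two small aluminium pulleys (tops 71 mm above the bench) near its right (-y) edge. Origin on the bench under the deck; x away from the robot, y left, at yaw 0. The tensioner's pivot is at (30, 0) mm in this frame.
- tensioner (a joint): Sprung tensioner arm, a flat steel bar 26 mm wide, 10 mm thick, turning about a vertical axis at point pivot. rad: 0 = at rest (bar runs from the pivot towards the robot, 0.35 rad to the unit's -y side); grows as it is pushed back to the unit's +y side (clockwise from above); end stop 0.70. Return spring 0.25 Nm at 0 to 0.88 Nm at the stop (2 to 6 N at the tab). Ratchet clicks at about 0.47.
- pivot (a point): Point on the arm's vertical turning axis, at the height of the bar's top (66 mm above the bench). Its x axis points along the bar towards the pin and the tab, z up.
- seat (a point): Where the middle of the idler lies when it is fitted: on the axis of the upright steel pin, 90 mm from the pivot, 18 mm above the bar's top (84 mm above the bench). The pin is 12 mm thick with a tapered top, standing 42 mm above the bar (its top 108 mm above the bench). Moves with the arm; x axis along the bar.
- tab (a point): Upright steel tab at the free end of the arm, to push or pinch: 145 mm from the pivot, 28 mm along the bar, 10 mm thick across it, from 66 mm to 111 mm above the bench. The point is in the middle of the tab, 90 mm above the bench. Moves with the arm; x axis along the bar.
- pawl (a joint): Sprung pawl slider behind the pivot, on the unit's far side: steel bar, slanted nose, black knob. m: 0 = home; pushed out about 6 mm as the tooth on the arm's tail rides over it, it snaps back to 0 at the click. Let go after the click, the arm falls back on the pawl at about 0.45 rad and is held there; it cannot go back past it.
- pawl_nose (a point): Top of the tip of the pawl's nose, 53 mm beyond the pivot, 80 mm above the bench.
- tray: Grey plastic parts tray, fixed to the bench: 270 x 96 mm, walls 4 mm thick and 15 mm high, floor 4 mm; two dividers make three compartments in a row along its x axis, centres about 88 mm apart. Origin under its centre. One part stands in each compartment; which is where varies.
- idler_mid (a point): Idler roller, the part to fit: aluminium ring 36 mm across, 36 mm tall, bore 17 mm, standing upright on the tray floor, 50 to 100 g. The point is at its centre, half-way up; z along the bore.
- collar_mid (a point): Small aluminium collar, not wanted: 26 mm across, 14 mm tall, bore 9 mm. Point at its centre.
- spacer_mid (a point): Square aluminium spacer block without a hole, not wanted: 34 x 34 mm, 30 mm tall. Point at its centre.
- screwdriver: Screwdriver, 190 mm long, lying on the bench to the left of the unit; leave alone. Origin on its underside, handle to its -x.
- meter: Black hand-held meter, 150 x 75 x 32 mm, lying on the bench just beyond the tray; leave alone. Origin under its centre.
Mind the look-alikes: they are no part of the job. Leave any blue or yellow look-alike of the part that bears idler_mid alone.

How it is judged:
By the outcome, as a careful person would: the job done as asked, in the order asked, and still so for the second after the job is handed in, while the arm keeps its last pose, push and grip.
It also fails if it takes over 43 s, if anything falls off the work surface, if the arm or the gripper's body presses on something with over 40 N, if the wrist force passes 120 N, or if a joint passes its speed limit or range.

## Working session

There is one attempt and no reset: what is moved stays moved. The work goes in short steps, Python scripts to look and compute and a tool call to move; the robot and the scene stay as the last step left them, time stands still between calls to the robot, and variables do not carry over. Pictures are saved under pics/ and viewed, at most 10 in all, crops included, and the job is handed in when it is done.

Besides the shell and the picture viewer there is one more tool, called as name(argument=value, ...) on one line, values as JSON. send_rows: Moves the arm, as the interface text tells. Its arguments: {"type":"object","properties":{"targets":{"type":"array"}},"required":["targets"]}

```bash
mkdir -p pics; ls; cat > h.py <<'E'
import numpy as np, cv2
from bench import arm
from scipy.spatial.transform import Rotation as R
def snap(c,fn=None):
    m=arm.camera_model(c); im,d=arm.get_image(c)
    if fn: cv2.imwrite('pics/'+fn,im[:,:,::-1])
    return m,im,d
def ray(m,u,v):
    K=np.array([[m['fx'],0,m['cx']],[0,m['fy'],m['cy']],[0,0,1.]])
    p=cv2.undistortPoints(np.array([[[u,v]]],float),K,np.array(m['distortion'],float))[0,0]
    T=np.array(m['cam_to_world']); return T[:3,3],T[:3,:3]@np.array([p[0],p[1],1.])
def at_z(m,u,v,z):
    o,r=ray(m,u,v); return o+r*(z-o[2])/r[2]
def at_d(m,u,v,d):
    o,r=ray(m,u,v); return o+r*d
def cloud(m,d):
    K=np.array([[m['fx'],0,m['cx']],[0,m['fy'],m['cy']],[0,0,1.]])
    h,w=d.shape; vv,uu=np.mgrid[:h,:w]
    p=cv2.undistortPoints(np.stack([uu,vv],-1).reshape(-1,1,2).astype(float),K,np.array(m['distortion'],float)).reshape(h,w,2)
    P=np.dstack([p,np.ones((h,w))])*d[...,None]
    T=np.array(m['cam_to_world']); return P@T[:3,:3].T+T[:3,3]
E
python3 - <<'E'
from h import *
np.set_printoptions(precision=1,suppress=True)
s=arm.read_state();print(s)
ims=[]
for c in ['top','side']:
    m,im,d=snap(c,c+'1.png'); C=cloud(m,d); np.save(c+'C.npy',C)
    print(c,np.array(m['cam_to_world'])[:3,3])
    for t in ['idler_mid','collar_mid','spacer_mid','tab','seat','tensioner','pawl_nose','pivot','unit','tray','meter','screwdriver']:
        for b in arm.boxes_of(c,t)[:3]:
            l,tp,w,h=b['rect']; u,v=int(l+w/2),int(tp+h/2)
            print(t,round(b['score'],2),np.array(b['rect']),C[min(v,419),min(u,559)])
E
```

```text
pics
{'clock': 0.0, 'joints': array([-0.9,  0.4,  0. , -0. , -1.2, -0.3]), 'joint_vel': array([ 0., -0., -0., -0., -0., -0.]), 'joint_efforts': array([  0. , -39.2,  18.8,   4.2,  -0. ,   0. ]), 'position': array([ 244.2, -574.7,  230.2]), 'ee_rot': array([-0.2,  1. ,  0. , -0. ]), 'contact_force': array([-0.7, -0.3, -0.6]), 'wrist_torque': array([0., 0., 0.]), 'grasp_force': 0.0, 'gripper_width': 85.39317863344247}
top [432.3  64.7 932.3]
idler_mid 0.71 [208.4 128.2  13.   52.6] [710.  204.6  81.6]
idler_mid 0.54 [398.1 192.9  18.9  18.2] [ 617.7 -259.3    2.4]
idler_mid 0.52 [360.3 165.3  20.9  19.2] [ 688.2 -170.3    0.5]
collar_mid 0.67 [407.3 235.7  11.5  12.3] [ 521.5 -269.2    3.6]
collar_mid 0.61 [400.  193.3  15.7  21.2] [ 614.6 -258.1    5.5]
collar_mid 0.57 [203.9 174.1  43.7  95.2] [558.7 177.4  64.4]
spacer_mid 0.8 [397.8 266.7  22.3  24.7] [ 430.7 -242.5   34.1]
tab 0.68 [207.5 174.7  41.6  96.1] [556.1 170.2  66.9]
seat 0.7 [207.  177.4  38.6  92.3] [553.9 174.8  65.8]
tensioner 0.86 [202.9 174.4  46.2  94.5] [558.3 174.8  67.1]
pawl_nose 0.66 [211.  127.3  13.2  47.5]
[... 507 characters left out ...]
2 -178.7   23.1]
idler_mid 0.77 [323.4 268.9  11.2  28. ] [ 605.9 -169.    35.3]
idler_mid 0.72 [342.3 298.4  14.7  23.4] [ 601.3 -266.3   32.2]
collar_mid 0.44 [307.9 323.6  11.   11.4] [ 515.  -271.3   16.4]
collar_mid 0.39 [254.8 295.1 122.5  67.9] [ 521.5 -272.1   14.6]
spacer_mid 0.74 [260.9 322.4  18.6  24.6] [ 423.4 -262.7   31. ]
spacer_mid 0.71 [254.7 293.  122.8  69.7] [ 523.5 -268.1   16. ]
pawl_nose 0.57 [304.6 177.2  15.7  13.2] [744.6 194.2  80.8]
unit 0.71 [260.7 175.1  73.8  83.1] [638.7  68.2  68.7]
tray 0.73 [253.3 296.9 124.1  66.6] [ 517.7 -275.1   15.8]
meter 0.87 [373.8 274.2  76.7  43.1] [ 751.6 -278.8   30.2]
meter 0.37 [340.6 297.   16.7  26.2] [ 599.8 -264.9   31.6]
```

```bash
python3 - <<'E'
from h import *
a=cv2.imread('pics/top1.png')[100:320,90:450]
b=cv2.imread('pics/side1.png')[150:380,230:470]
a=cv2.resize(a,None,fx=1.28,fy=1.28);a=cv2.resize(cv2.imread('pics/top1.png')[110:310,100:440],(799,470))
cv2.imwrite('pics/a.png',a);cv2.imwrite('pics/b.png',cv2.resize(b,(626,600)))
E
```

```text
(no output)
```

View pics/a.png

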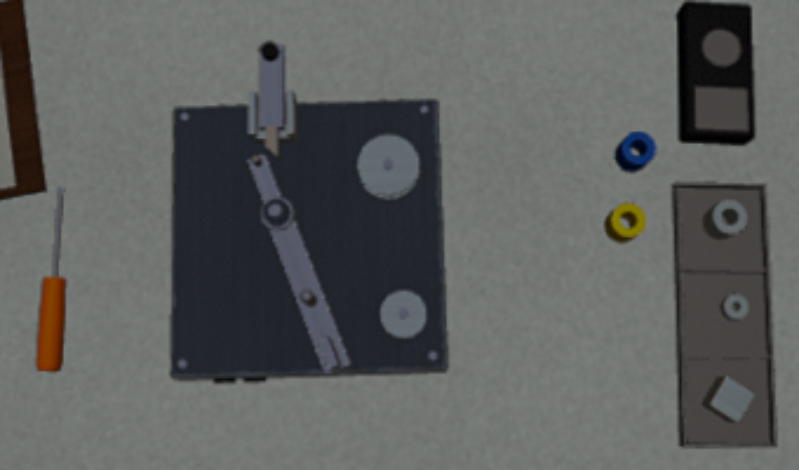

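View pics/b.png

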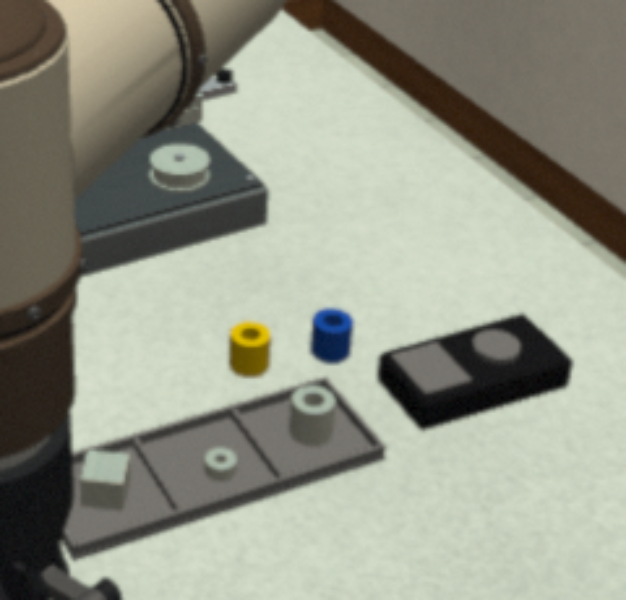

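The top view shows the aluminium idler in the far tray compartment (crop 730,217, or about 410,202 in the full picture). The yellow and blue rings are decoys. The pivot is at crop (277,211), the pin at (308,297) and the tab at (337,352). The side view agrees.

```bash
python3 - <<'E'
from h import *
np.set_printoptions(precision=1,suppress=True)
m=arm.camera_model('top'); C=np.load('topC.npy').reshape(-1,3); S=np.load('sideC.npy').reshape(-1,3)
f=lambda u,v:(100+u/2.35,110+v/2.35)
print('idler',at_z(m,*f(730,217),40),'pin',at_z(m,*f(308,297),108),'pivot',at_z(m,*f(277,211),75),'tab',at_z(m,*f(340,350),111))
for n,X in (('t',C),('s',S)):
  k=(abs(X[:,0]-610)<45)&(abs(X[:,1]+262)<35)&(X[:,2]>26)&(X[:,2]<50); q=X[k]; print(n,k.sum(),q.min(0),q.max(0),np.median(q,0))
# unit housing
k=(C[:,2]>95)&(C[:,2]<125)&(C[:,0]>400)&(C[:,0]<700)&(C[:,1]>50)&(C[:,1]<300)
print(C[k][:40])
s=arm.read_state();print(R.from_quat(s['ee_rot']).as_matrix())
E
```

```text
idler [ 609.5 -254.9   40. ] pin [519.4 157.9 108. ] pivot [605.1 193.3  75. ] tab [471.7 127.9 111. ]
t 183 [ 592.5 -271.3   26.1] [ 627.6 -235.9   44.1] [ 610.2 -252.5   39.7]
s 218 [ 591.9 -274.1   26. ] [ 628.3 -236.9   43. ] [ 608.8 -258.1   36.7]
[[524.7 164.9 105.4]
 [524.6 162.7 106.1]
 [524.7 160.6 105.6]
 [524.7 158.5 105.3]
 [522.7 164.9 104.4]
 [522.3 162.4 107.8]
 [522.5 160.5 106.2]
 [522.7 158.5 104.8]
 [522.9 156.6 102.6]
 [520.4 164.8 105.4]
 [520.1 162.3 108. ]
 [520.  160.1 109.2]
 [519.8 157.7 111.4]
 [520.4 156.2 105.7]
 [518.4 164.9 104.2]
 [518.  162.2 108.4]
 [518.3 160.4 105.4]
 [518.1 158.1 107.2]
 [518.5 156.4 103.8]
 [516.5 165.2 101.3]
 [516.2 162.7 104.4]
 [516.  160.3 106.6]
 [516.1 158.2 105.9]
 [516.7 156.7 100.3]
 [484.1 142.2 110.3]
 [481.9 146.4 110.2]
 [481.9 144.2 111.1]
 [481.9 142.1 111.1]
 [481.9 139.9 111.8]
 [479.7 148.3 111.7]
 [479.9 146.4 109.7]
 [479.9 144.3 109.8]
 [479.9 142.2 109.5]
 [479.9 140.1 110. ]
 [480.7 139.1  96.9]
 [477.7 148.4 110. ]
 [477.6 146.1 111.9]
 [477.7 144.1 111.4]
 [477.7 142.  111.4]
 [477.8 140.  110. ]]
[[-0.9 -0.4 -0. ]
 [-0.4  0.9  0. ]
 [ 0.   0.  -1. ]]
```

```bash
cat >> h.py <<'E'
def go(p):
    s=arm.read_state(); M=R.from_quat(s['ee_rot']).as_matrix()
    print('pos',s['position'].round(1),'x ang',np.degrees(np.arctan2(M[1,0],M[0,0])).round(2),'z',M[:,2].round(4),'w',round(s['gripper_width'],1),'F',s['contact_force'].round(1),'t',round(s['clock'],2))
    print('move cm',(M.T@(np.array(p)-s['position'])/10).round(2))
E
python3 - <<'E'
from h import *
go([595,-255,200])
E
```

```text
pos [ 244.4 -575.2  231.3] x ang -156.98 z [-0.  0. -1.] w 85.2 F [ 0.   0.5 -0.2] t 1.3
move cm [-44.79  15.76   3.13]
```

send_rows(targets=[{"x": -3.7,"y": 1.3,"z": 0.25,"gripper": -1},{"x": -3.7,"y": 1.3,"z": 0.25,"gripper": -1},{"x": -3.7,"y": 1.3,"z": 0.25,"gripper": -1},{"x": -3.7,"y": 1.3,"z": 0.25,"gripper": -1},{"x": -3.7,"y": 1.3,"z": 0.25,"gripper": -1}])

```text
$.targets[0]: bad value
```

send_rows(targets=[{"x": -3.7,"y": 1.3,"z": 0.25,"gripper": -1},{"x": -3.7,"y": 1.3,"z": 0.25,"gripper": -1},{"x": -3.7,"y": 1.3,"z": 0.25,"gripper": -1},{"x": -3.7,"y": 1.3,"z": 0.25,"gripper": -1},{"x": -3.7,"y": 1.3,"z": 0.25,"gripper": -1}])

```text
$.targets[0]: bad value
```

send_rows(targets=[{"x": -3.7,"y": 1.3,"z": 0.25,"gripper": -1},{"x": -3.7,"y": 1.3,"z": 0.25,"gripper": -1},{"gripper": -0.2},{"gripper": -0.2},{"gripper": -0.2}])

```text
$.targets[0]: bad value
```

```bash
python3 - <<'E'
from h import *
np.set_printoptions(precision=1,suppress=True)
m,im,d=snap('wrist','w1.png'); C=cloud(m,d)
for t in ['idler_mid','tray']:
  for b in arm.boxes_of('wrist',t)[:3]:
    l,tp,w,h=b['rect'];print(t,b['score'],np.array(b['rect']),C[int(tp+h/2),int(l+w/2)],'centre@40',at_z(m,l+w/2,tp+h/2,40))
X=C.reshape(-1,3)
k=(abs(X[:,0]-610)<30)&(abs(X[:,1]+255)<30)&(X[:,2]>33)&(X[:,2]<46);q=X[k];print(k.sum(),q.min(0),q.max(0),np.median(q,0),(q.min(0)+q.max(0))/2)
go([610,-255,12])
E
```

```text
tray 0.84 [440.  381.6  32.8  36.5] [ 431.  -237.7   34.5] centre@40 [ 428.  -242.3   40. ]Traceback (most recent call last):
  File "<stdin>", line 8, in <module>
    return umr_minimum(a, axis, None, out, keepdims, initial, where)
ValueError: zero-size array to reduction operation minimum which has no identity
```

View pics/w1.png

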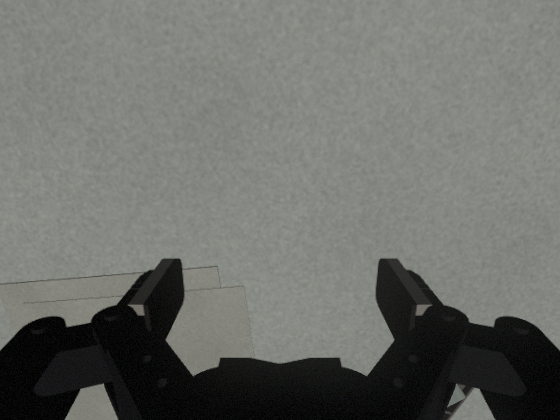

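The rows were refused, most likely because each row needs every field. The wrist picture shows only bench from the start pose, with the pads at about (160,300) and (405,300).

send_rows(targets=[{"x": -3.7,"y": 1.3,"z": 0.25,"ax": 0,"ay": 0,"az": 0,"gripper": -1},{"x": -3.7,"y": 1.3,"z": 0.25,"ax": 0,"ay": 0,"az": 0,"gripper": -1},{"x": -3.7,"y": 1.3,"z": 0.25,"ax": 0,"ay": 0,"az": 0,"gripper": -1},{"x": -3.7,"y": 1.3,"z": 0.25,"ax": 0,"ay": 0,"az": 0,"gripper": -1},{"x": -3.7,"y": 1.3,"z": 0.25,"ax": 0,"ay": 0,"az": 0,"gripper": -1}])

```text
clock: 1.87
position: [390.3, -441.7, 218.9]
ee_rot: [-0.199, 0.98, -0.0, 0.0]
contact_force: [-0.1, 0.4, -0.2]
gripper_width: 85.5
grasp_force: 0.0
```

send_rows(targets=[{"x": -3.7,"y": 1.3,"z": 0.25,"ax": 0,"ay": 0,"az": 0,"gripper": -1},{"x": -3.7,"y": 1.3,"z": 0.25,"ax": 0,"ay": 0,"az": 0,"gripper": -1},{"x": -3.7,"y": 1.3,"z": 0.25,"ax": 0,"ay": 0,"az": 0,"gripper": -1},{"x": -3.7,"y": 1.3,"z": 0.25,"ax": 0,"ay": 0,"az": 0,"gripper": -1},{"x": -3.7,"y": 1.3,"z": 0.25,"ax": 0,"ay": 0,"az": 0,"gripper": -1}])

```text
clock: 2.28
position: [535.4, -309.3, 206.5]
ee_rot: [-0.2, 0.98, -0.0, 0.0]
contact_force: [0.8, -0.8, 0.1]
gripper_width: 85.5
grasp_force: 0.0
```

send_rows(targets=[{"x": -3.7,"y": 1.3,"z": 0.25,"ax": 0,"ay": 0,"az": 0,"gripper": -1},{"x": -3.7,"y": 1.3,"z": 0.25,"ax": 0,"ay": 0,"az": 0,"gripper": -1},{"x": 0,"y": 0,"z": 0,"ax": 0,"ay": 0,"az": 0,"gripper": -0.2},{"x": 0,"y": 0,"z": 0,"ax": 0,"ay": 0,"az": 0,"gripper": -0.2},{"x": 0,"y": 0,"z": 0,"ax": 0,"ay": 0,"az": 0,"gripper": -0.2}])

```text
clock: 2.7
position: [592.0, -257.8, 201.0]
ee_rot: [-0.2, 0.98, 0.0, -0.0]
contact_force: [-0.3, -0.2, -0.6]
gripper_width: 51.9
grasp_force: 0.0
```

```bash
python3 - <<'E'
from h import *
np.set_printoptions(precision=1,suppress=True)
m,im,d=snap('wrist','w2.png'); C=cloud(m,d)
for t in ['idler_mid','tray']:
  for b in arm.boxes_of('wrist',t)[:3]:
    l,tp,w,h=b['rect'];print(t,b['score'],np.array(b['rect']),C[int(tp+h/2),int(l+w/2)],'centre@40',at_z(m,l+w/2,tp+h/2,40))
go([610,-255,12])
X=C.reshape(-1,3)
k=(abs(X[:,0]-610)<30)&(abs(X[:,1]+255)<30)&(X[:,2]>33)&(X[:,2]<46);q=X[k];print(k.sum())
if k.sum():print(q.min(0),q.max(0),np.median(q,0),(q.min(0)+q.max(0))/2)
E
```

```text
idler_mid 0.95 [259.2 179.4  32.3  41.2] [ 616.1 -252.4    5.6] centre@40 [ 606.6 -255.5   40. ]
idler_mid 0.89 [309.8 264.9  30.8  42.5] [ 673.9 -170.5   36.9] centre@40 [ 672.5 -171.4   40. ]
idler_mid 0.84 [345.6 215.   41.9  38.5] [ 612.7 -144.8    5.9] centre@40 [ 603.8 -158.4   40. ]
tray 0.63 [220.    0.  202.  247.2] [ 524.  -241.     4.7] centre@40 [ 524.5 -245.5   40. ]
pos [ 591.3 -258.9  201.7] x ang -157.07 z [ 0. -0. -1.] w 51.5 F [-0.6 -0.8  0.8] t 2.85
move cm [-1.9 -0.4 19. ]
867
[ 592.2 -271.    33. ] [ 627.7 -235.8   42.8] [ 608.9 -253.4   40.7] [ 609.9 -253.4   37.9]
```

View pics/w2.png

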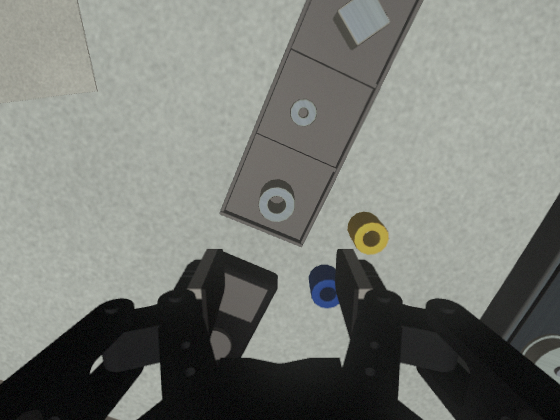

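The idler's top is at (277,204), centred in its compartment with room for fingers opened to 52 mm. The decoys are at (370,238) and (327,292).

send_rows(targets=[{"x": -0.97,"y": -0.15,"z": 3.5,"ax": 0,"ay": 0,"az": 0,"gripper": -0.2},{"x": -0.97,"y": -0.15,"z": 3.5,"ax": 0,"ay": 0,"az": 0,"gripper": -0.2},{"x": 0,"y": 0,"z": 3.5,"ax": 0,"ay": 0,"az": 0,"gripper": -0.2},{"x": 0,"y": 0,"z": 3.5,"ax": 0,"ay": 0,"az": 0,"gripper": -0.2},{"x": 0,"y": 0,"z": 0,"ax": 0,"ay": 0,"az": 0,"gripper": -0.2}])

```text
clock: 3.27
position: [605.2, -252.7, 53.6]
ee_rot: [-0.198, 0.98, 0.004, -0.007]
contact_force: [-2.3, 0.9, -2.1]
gripper_width: 51.2
grasp_force: 0.0
```

```bash
python3 - <<'E'
from h import *
go([610,-254,10])
E
```

```text
pos [ 605.2 -252.7   53.6] x ang -157.18 z [-0.0144  0.0045 -0.9999] w 51.2 F [-2.3  0.9 -2.1] t 3.27
move cm [-0.45 -0.35  4.35]
```

send_rows(targets=[{"x": 0,"y": 0,"z": 0,"ax": 0,"ay": 0,"az": 0,"gripper": -0.2},{"x": 0,"y": 0,"z": 0,"ax": 0,"ay": 0,"az": 0,"gripper": -0.2}])

```text
clock: 3.43
position: [612.3, -254.4, 63.8]
ee_rot: [-0.199, 0.98, -0.001, 0.002]
contact_force: [-0.0, -0.6, -0.3]
gripper_width: 51.2
grasp_force: 0.0
```

```bash
python3 - <<'E'
from h import *
go([610,-254,10])
E
```

```text
pos [ 612.3 -254.4   63.8] x ang -156.99 z [ 0.0035 -0.0017 -1.    ] w 51.2 F [-0.  -0.6 -0.3] t 3.43
move cm [0.21 0.14 5.38]
```

send_rows(targets=[{"x": 0,"y": 0,"z": 1.5,"ax": 0,"ay": 0,"az": 0,"gripper": -0.2},{"x": 0,"y": 0,"z": 1.4,"ax": 0,"ay": 0,"az": 0,"gripper": -0.2},{"x": 0,"y": 0,"z": 1.2,"ax": 0,"ay": 0,"az": 0,"gripper": -0.2},{"x": 0,"y": 0,"z": 0.5,"ax": 0,"ay": 0,"az": 0,"gripper": -0.2},{"x": 0,"y": 0,"z": 0,"ax": 0,"ay": 0,"az": 0,"gripper": -0.2}])

```text
clock: 3.85
position: [611.1, -253.3, 15.6]
ee_rot: [-0.199, 0.98, -0.0, 0.0]
contact_force: [-0.4, -0.1, 0.0]
gripper_width: 51.0
grasp_force: 0.0
```

send_rows(targets=[{"x": 0,"y": 0,"z": 0,"ax": 0,"ay": 0,"az": 0,"gripper": -0.2},{"x": 0,"y": 0,"z": 0,"ax": 0,"ay": 0,"az": 0,"gripper": -0.2}])

```text
clock: 4.02
position: [612.0, -253.4, 16.7]
ee_rot: [-0.2, 0.98, -0.001, 0.001]
contact_force: [-0.5, 0.6, -0.5]
gripper_width: 51.2
grasp_force: 0.0
```

```bash
python3 - <<'E'
from h import *
go([610,-254,10])
E
```

```text
pos [ 612.  -253.4   16.7] x ang -156.96 z [ 2.3e-03 -7.0e-04 -1.0e+00] w 51.2 F [-0.5  0.6 -0.5] t 4.02
move cm [0.21 0.03 0.67]
```

send_rows(targets=[{"x": 0.15,"y": 0,"z": 0.7,"ax": 0,"ay": 0,"az": 0,"gripper": -0.2},{"x": 0,"y": 0,"z": 0,"ax": 0,"ay": 0,"az": 0,"gripper": -0.2},{"x": 0,"y": 0,"z": 0,"ax": 0,"ay": 0,"az": 0,"gripper": 1},{"x": 0,"y": 0,"z": 0,"ax": 0,"ay": 0,"az": 0,"gripper": 1},{"x": 0,"y": 0,"z": 0,"ax": 0,"ay": 0,"az": 0,"gripper": 1}])

```text
clock: 4.43
position: [609.9, -253.8, 8.5]
ee_rot: [-0.2, 0.98, -0.0, 0.0]
contact_force: [0.1, -0.1, 0.4]
gripper_width: 34.8
grasp_force: 59.8
```

send_rows(targets=[{"x": 0,"y": 0,"z": 0,"ax": 0,"ay": 0,"az": 0,"gripper": 1},{"x": 0,"y": 0,"z": 0,"ax": 0,"ay": 0,"az": 0,"gripper": 1}])

```text
clock: 4.6
position: [609.9, -253.7, 8.5]
ee_rot: [-0.2, 0.98, -0.0, 0.0]
contact_force: [0.5, 0.4, 0.7]
gripper_width: 35.0
grasp_force: 59.8
```

```bash
python3 - <<'E'
from h import *
go([610,-254,150]); print(arm.read_state()['grasp_force'])
E
```

```text
pos [ 609.9 -253.7    8.5] x ang -156.97 z [ 4.e-04 -1.e-04 -1.e+00] w 35.0 F [0.5 0.4 0.7] t 4.6
move cm [ -0.    -0.03 -14.15]
59.82513651251793
```

send_rows(targets=[{"x": 0,"y": 0,"z": -2,"ax": 0,"ay": 0,"az": 0,"gripper": 1},{"x": 0,"y": 0,"z": -3.8,"ax": 0,"ay": 0,"az": 0,"gripper": 1},{"x": 0,"y": 0,"z": -3.8,"ax": 0,"ay": 0,"az": 0,"gripper": 1},{"x": 0,"y": 0,"z": -3.8,"ax": 0,"ay": 0,"az": 0,"gripper": 1},{"x": 0,"y": 0,"z": -3.8,"ax": 0,"ay": 0,"az": 0,"gripper": 1}])

```text
clock: 5.02
position: [609.2, -253.6, 181.8]
ee_rot: [-0.199, 0.98, 0.0, -0.0]
contact_force: [0.5, -0.4, -0.7]
gripper_width: 34.8
grasp_force: 59.9
```

send_rows(targets=[{"x": -0.7,"y": 1.7,"z": -1.5,"ax": 0,"ay": 0,"az": 0,"gripper": 1},{"x": -1.36,"y": 3.44,"z": 0,"ax": 0,"ay": 0,"az": 0,"gripper": 1},{"x": -1.36,"y": 3.44,"z": 0,"ax": 0,"ay": 0,"az": 0,"gripper": 1},{"x": -1.36,"y": 3.44,"z": 0,"ax": 0,"ay": 0,"az": 0,"gripper": 1},{"x": -1.36,"y": 3.44,"z": 0,"ax": 0,"ay": 0,"az": 0,"gripper": 1}])

```text
clock: 5.43
position: [605.1, -86.0, 195.2]
ee_rot: [-0.199, 0.98, 0.0, -0.0]
contact_force: [-0.6, 0.4, -0.5]
gripper_width: 35.0
grasp_force: 59.9
```

send_rows(targets=[{"x": -1.36,"y": 3.44,"z": 0,"ax": 0,"ay": 0,"az": 0,"gripper": 1},{"x": -1.36,"y": 3.44,"z": 0,"ax": 0,"ay": 0,"az": 0,"gripper": 1},{"x": -1.36,"y": 3.44,"z": 0,"ax": 0,"ay": 0,"az": 0,"gripper": 1},{"x": -1.36,"y": 3.44,"z": 0,"ax": 0,"ay": 0,"az": 0,"gripper": 1},{"x": -1.36,"y": 3.44,"z": 0,"ax": 0,"ay": 0,"az": 0,"gripper": 1}])

```text
clock: 5.85
position: [600.4, 99.2, 195.1]
ee_rot: [-0.2, 0.98, 0.0, -0.0]
contact_force: [0.2, -0.6, -1.1]
gripper_width: 34.6
grasp_force: 59.9
```

send_rows(targets=[{"x": -1.36,"y": 3.44,"z": 0,"ax": 0,"ay": 0,"az": 0,"gripper": 1},{"x": -0.9,"y": 1.9,"z": 0,"ax": 0,"ay": 0,"az": 0,"gripper": 1},{"x": -0.3,"y": 0.9,"z": 0,"ax": 0,"ay": 0,"az": 0,"gripper": 1},{"x": 0,"y": 0,"z": 0,"ax": 0,"ay": 0,"az": 0,"gripper": 1},{"x": 0,"y": 0,"z": 0,"ax": 0,"ay": 0,"az": 0,"gripper": 1}])

```text
clock: 6.27
position: [599.8, 164.6, 194.9]
ee_rot: [-0.2, 0.98, -0.0, -0.001]
contact_force: [0.4, -0.5, -1.0]
gripper_width: 34.5
grasp_force: 60.0
```

send_rows(targets=[{"x": 0,"y": 0,"z": 0,"ax": 0,"ay": 0,"az": 0,"gripper": 1},{"x": 0,"y": 0,"z": 0,"ax": 0,"ay": 0,"az": 0,"gripper": 1},{"x": 0,"y": 0,"z": 0,"ax": 0,"ay": 0,"az": 0,"gripper": 1}])

```text
clock: 6.52
position: [600.3, 163.5, 195.4]
ee_rot: [-0.199, 0.98, -0.0, -0.0]
contact_force: [0.6, -1.0, -1.5]
gripper_width: 35.1
grasp_force: 60.0
```

```bash
python3 - <<'E'
from h import *
np.set_printoptions(precision=1,suppress=True)
go([520,160,130])
m,im,d=snap('wrist','w3.png'); C=cloud(m,d); np.save('w3.npy',C)
for t in ['seat','tab','tensioner','idler_mid']:
  for b in arm.boxes_of('wrist',t)[:2]:
    l,tp,w,h=b['rect'];print(t,b['score'],np.array(b['rect']),C[int(tp+h/2),int(l+w/2)])
X=C.reshape(-1,3)
for n,c,zl,zh in(('pin',(520,160),98,120),('pin2',(520,160),80,98),('tab',(470,138),106,116),('tabmid',(470,138),76,106)):
  k=(np.hypot(X[:,0]-c[0],X[:,1]-c[1])<28)&(X[:,2]>zl)&(X[:,2]<zh);q=X[k];print(n,k.sum())
  if k.sum():print(q.min(0),q.max(0),q.mean(0))
E
```

```text
pos [600.3 163.5 195.4] x ang -157.08 z [-0. -0. -1.] w 35.1 F [ 0.6 -1.  -1.5] t 6.52
move cm [7.5 2.8 6.5]
seat 0.76 [295.9   0.   39.  254.5] [537.2 168.2  67.3]
seat 0.53 [235.4 231.8  87.3 110.9] [609.2 167.4 199.6]
tab 0.66 [295.4   0.   43.1 255.3] [536.9 169.   67. ]
tensioner 0.89 [293.4   1.2  44.1 255.2] [537.9 168.6  66.9]
idler_mid 0.94 [236.8 229.8  85.4 112.6] [608.6 167.1 199.9]
pin 259
[514.8 155.9  98.3] [526.5 167.6 110.3] [520.8 161.3 106.9]
pin2 34
[516.4 155.8  80.1] [526.5 162.   97.4] [522.6 157.4  89.2]
tab 644
[461.1 133.3 106.1] [484.7 150.4 114.3] [473.5 142.1 111.6]
tabmid 272
[460.2 132.   76.4] [484.4 150.9 106. ] [476.4 140.4  91. ]
```

View pics/w3.png

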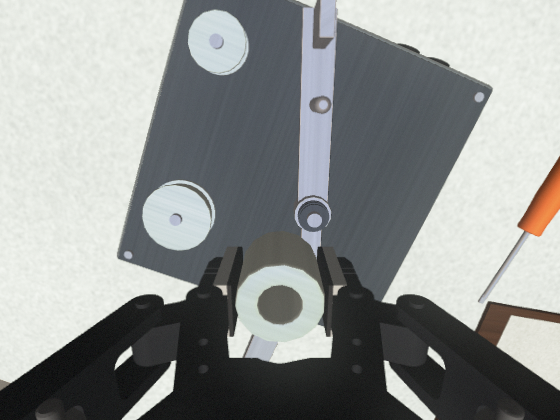

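The held idler's top bore is at (280,304), the pin top at (320,104) and the tab top at about (322,20). The bar lines up with the tool's x axis.

```bash
python3 - <<'E'
from h import *
np.set_printoptions(precision=1,suppress=True)
m=arm.camera_model('wrist'); C=np.load('w3.npy'); X=C.reshape(-1,3)
im=cv2.imread('pics/w3.png')
print('bore depth-pts', C[328,281],C[275,281],C[304,250],C[304,312], C[104,320])
k=(np.hypot(X[:,0]-600,X[:,1]-163)<24)&(X[:,2]>215)&(X[:,2]<240);q=X[k];print(k.sum(),q.min(0),q.max(0),np.median(q,0))
for z in(225,227):print(at_z(m,280,304,z))
print('pin',at_z(m,320,104,108))
E
```

```text
bore depth-pts [610.  168.6 228.4] [588.9 159.7 227.3] [605.3 153.5 227.1] [595.4 175.5 228. ] [521.3 160.  108.1]
7806 [580.8 139.1 215. ] [618.9 186.1 240. ] [597.3 162.8 227.6]
[602.1 165.8 225. ]
[600.8 165.3 227. ]
pin [521.3 160.9 108. ]
```

```bash
python3 - <<'E'
from h import *
go([520.9,160.4,125])
E
```

```text
pos [600.3 164.5 195.4] x ang -157.01 z [ 1.e-04  0.e+00 -1.e+00] w 34.7 F [-0.3 -0.5 -1.5] t 6.77
move cm [7.47 2.73 7.04]
```

send_rows(targets=[{"x": 2.5,"y": 0.95,"z": 1,"ax": 0,"ay": 0,"az": 0,"gripper": 1},{"x": 2.5,"y": 0.95,"z": 2.5,"ax": 0,"ay": 0,"az": 0,"gripper": 1},{"x": 2.0,"y": 0.75,"z": 2.5,"ax": 0,"ay": 0,"az": 0,"gripper": 1},{"x": 0.43,"y": 0.15,"z": 1,"ax": 0,"ay": 0,"az": 0,"gripper": 1},{"x": 0,"y": 0,"z": 0,"ax": 0,"ay": 0,"az": 0,"gripper": 1}])

```text
clock: 7.18
position: [517.7, 160.3, 123.0]
ee_rot: [-0.2, 0.98, -0.001, -0.003]
contact_force: [0.2, -0.0, -1.0]
gripper_width: 34.7
grasp_force: 60.0
```

send_rows(targets=[{"x": 0,"y": 0,"z": 0,"ax": 0,"ay": 0,"az": 0,"gripper": 1},{"x": 0,"y": 0,"z": 0,"ax": 0,"ay": 0,"az": 0,"gripper": 1},{"x": 0,"y": 0,"z": 0,"ax": 0,"ay": 0,"az": 0,"gripper": 1},{"x": 0,"y": 0,"z": 0,"ax": 0,"ay": 0,"az": 0,"gripper": 1}])

```text
clock: 7.52
position: [522.1, 162.0, 126.3]
ee_rot: [-0.199, 0.98, 0.0, 0.001]
contact_force: [-0.3, 0.5, -0.3]
gripper_width: 35.2
grasp_force: 60.0
```

```bash
python3 - <<'E'
from h import *
go([520.9,160.8,70])
snap('wrist','w4.png')
E
```

```text
pos [522.1 162.  126.3] x ang -157.0 z [ 0.0021  0.0012 -1.    ] w 35.2 F [-0.3  0.5 -0.3] t 7.52
move cm [ 0.18 -0.07  5.63]
```

View pics/w4.png

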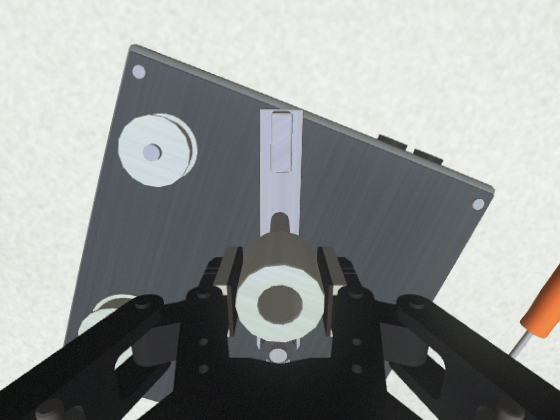

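The pin (280,218) and tab (281,140) line up laterally with the bore (280,304), so I'm descending.

send_rows(targets=[{"x": 0.05,"y": 0,"z": 0.8,"ax": 0,"ay": 0,"az": 0,"gripper": 1},{"x": 0,"y": 0,"z": 0.8,"ax": 0,"ay": 0,"az": 0,"gripper": 1},{"x": 0,"y": 0,"z": 0.8,"ax": 0,"ay": 0,"az": 0,"gripper": 1},{"x": 0,"y": 0,"z": 0.4,"ax": 0,"ay": 0,"az": 0,"gripper": 1},{"x": 0,"y": 0,"z": 0,"ax": 0,"ay": 0,"az": 0,"gripper": 1}])

```text
clock: 7.98
position: [519.5, 160.8, 95.5]
ee_rot: [-0.199, 0.98, -0.001, -0.002]
contact_force: [-0.4, -0.6, -0.3]
gripper_width: 34.7
grasp_force: 60.0
```

send_rows(targets=[{"x": 0,"y": 0,"z": 0,"ax": 0,"ay": 0,"az": 0,"gripper": 1},{"x": 0,"y": 0,"z": 0,"ax": 0,"ay": 0,"az": 0,"gripper": 1}])

```text
clock: 8.15
position: [520.7, 161.5, 97.4]
ee_rot: [-0.2, 0.98, -0.0, 0.0]
contact_force: [0.1, 0.1, -1.4]
gripper_width: 34.8
grasp_force: 60.0
```

send_rows(targets=[{"x": 0,"y": 0,"z": 0.7,"ax": 0,"ay": 0,"az": 0,"gripper": 1},{"x": 0,"y": 0,"z": 0.7,"ax": 0,"ay": 0,"az": 0,"gripper": 1},{"x": 0,"y": 0,"z": 0.6,"ax": 0,"ay": 0,"az": 0,"gripper": 1},{"x": 0,"y": 0,"z": 0.3,"ax": 0,"ay": 0,"az": 0,"gripper": 1},{"x": 0,"y": 0,"z": 0,"ax": 0,"ay": 0,"az": 0,"gripper": 1}])

```text
clock: 8.57
position: [519.8, 161.0, 73.1]
ee_rot: [-0.199, 0.98, -0.0, -0.001]
contact_force: [0.2, -0.2, -0.6]
gripper_width: 34.7
grasp_force: 60.0
```

send_rows(targets=[{"x": 0,"y": 0,"z": 0,"ax": 0,"ay": 0,"az": 0,"gripper": 1},{"x": 0,"y": 0,"z": 0.1,"ax": 0,"ay": 0,"az": 0,"gripper": 1},{"x": 0,"y": 0,"z": 0.1,"ax": 0,"ay": 0,"az": 0,"gripper": 1}])

```text
clock: 8.82
position: [520.7, 161.6, 72.6]
ee_rot: [-0.2, 0.98, 0.0, 0.0]
contact_force: [0.3, -0.6, -0.7]
gripper_width: 35.3
grasp_force: 60.0
```

send_rows(targets=[{"x": 0,"y": 0,"z": 0.1,"ax": 0,"ay": 0,"az": 0,"gripper": 1},{"x": 0,"y": 0,"z": 0,"ax": 0,"ay": 0,"az": 0,"gripper": 1},{"x": 0,"y": 0,"z": 0,"ax": 0,"ay": 0,"az": 0,"gripper": 1}])

```text
clock: 9.07
position: [520.5, 161.4, 71.4]
ee_rot: [-0.2, 0.98, 0.0, 0.0]
contact_force: [0.1, -0.3, -0.6]
gripper_width: 34.9
grasp_force: 60.0
```

Almost there. I'll release, and the rest is a drop of about 1 mm. Then I'll raise and look.

send_rows(targets=[{"x": 0,"y": 0,"z": 0.05,"ax": 0,"ay": 0,"az": 0,"gripper": 1},{"x": 0,"y": 0,"z": 0,"ax": 0,"ay": 0,"az": 0,"gripper": 1},{"x": 0,"y": 0,"z": 0,"ax": 0,"ay": 0,"az": 0,"gripper": 0},{"x": 0,"y": 0,"z": 0,"ax": 0,"ay": 0,"az": 0,"gripper": -0.2},{"x": 0,"y": 0,"z": 0,"ax": 0,"ay": 0,"az": 0,"gripper": -0.2}])

```text
clock: 9.48
position: [520.6, 161.5, 71.0]
ee_rot: [-0.2, 0.98, 0.0, 0.0]
contact_force: [-0.5, -0.8, 0.1]
gripper_width: 51.2
grasp_force: 0.0
```

send_rows(targets=[{"x": 0,"y": 0,"z": 0,"ax": 0,"ay": 0,"az": 0,"gripper": -0.2},{"x": 0,"y": 0,"z": -1.5,"ax": 0,"ay": 0,"az": 0,"gripper": -0.2},{"x": 0,"y": 0,"z": -3,"ax": 0,"ay": 0,"az": 0,"gripper": -0.2},{"x": -1,"y": 0,"z": -3,"ax": 0,"ay": 0,"az": 0,"gripper": -0.2},{"x": -2.5,"y": 0,"z": -2,"ax": 0,"ay": 0,"az": 0,"gripper": -0.2}])

```text
clock: 9.9
position: [551.8, 174.6, 169.1]
ee_rot: [-0.2, 0.98, 0.0, 0.001]
contact_force: [-0.1, 0.4, 0.3]
gripper_width: 50.9
grasp_force: 0.0
```

send_rows(targets=[{"x": -2.5,"y": 0,"z": 0,"ax": 0,"ay": 0,"az": 0,"gripper": -0.2},{"x": 0,"y": 0,"z": 0,"ax": 0,"ay": 0,"az": 0,"gripper": -0.2},{"x": 0,"y": 0,"z": 0,"ax": 0,"ay": 0,"az": 0,"gripper": -0.2},{"x": 0,"y": 0,"z": 0,"ax": 0,"ay": 0,"az": 0,"gripper": -0.2},{"x": 0,"y": 0,"z": 0,"ax": 0,"ay": 0,"az": 0,"gripper": -0.2}])

```text
clock: 10.32
position: [574.6, 184.3, 165.0]
ee_rot: [-0.2, 0.98, -0.0, -0.001]
contact_force: [-0.6, 0.1, 0.1]
gripper_width: 51.2
grasp_force: 0.0
```

```bash
python3 - <<'E'
from h import *
np.set_printoptions(precision=1,suppress=True)
go([473,140.5,73])
m,im,d=snap('wrist','w5.png'); C=cloud(m,d); X=C.reshape(-1,3)
for n,c,r,zl,zh in(('idler',(520,161),24,95,104.5),('tab',(470,138),26,106,116),('bar',(497,150),12,60,72)):
  k=(np.hypot(X[:,0]-c[0],X[:,1]-c[1])<r)&(X[:,2]>zl)&(X[:,2]<zh);q=X[k];print(n,k.sum())
  if k.sum():print(q.min(0),q.max(0),np.median(q,0))
E
```

```text
pos [574.6 184.3 165. ] x ang -156.98 z [-0. -0. -1.] w 51.2 F [-0.6  0.1  0.1] t 10.32
move cm [11.  -0.1  9.2]
idler 2098
[503.2 144.2  95. ] [539.1 179.6 104.5] [520.5 161.9 102.7]
tab 1043
[456.1 131.8 106.8] [484.5 150.6 114.1] [469.9 141.1 111.9]
bar 901
[485.  138.1  64.7] [508.5 161.9  69. ] [496.1 149.5  66.9]
```

View pics/w5.png

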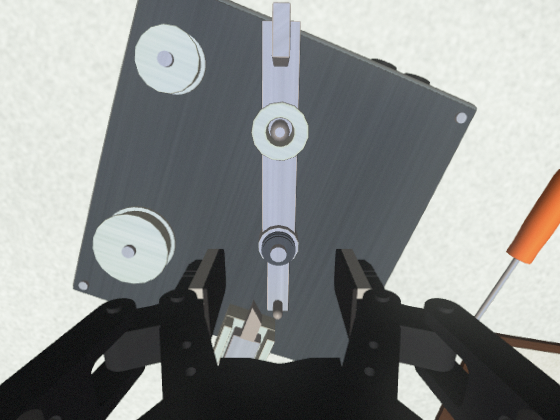

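The idler is seated: its top is at 102.7 and the bar at 66.9, so it sits flat, with the pin showing through it at (280,131). Next I'll pinch the tab at about (282,30).

send_rows(targets=[{"x": 2,"y": 0,"z": 0,"ax": 0,"ay": 0,"az": 0,"gripper": -0.2},{"x": 3.2,"y": 0,"z": 0,"ax": 0,"ay": 0,"az": 0,"gripper": -0.2},{"x": 3.2,"y": 0,"z": 0,"ax": 0,"ay": 0,"az": 0,"gripper": -0.2},{"x": 2.2,"y": 0,"z": 1,"ax": 0,"ay": 0,"az": 0,"gripper": -0.2},{"x": 0.75,"y": 0,"z": 1,"ax": 0,"ay": 0,"az": 0,"gripper": -0.2}])

```text
clock: 10.78
position: [467.7, 138.7, 146.1]
ee_rot: [-0.199, 0.98, 0.0, -0.0]
contact_force: [-0.5, 0.0, -0.3]
gripper_width: 51.3
grasp_force: 0.0
```

send_rows(targets=[{"x": 0,"y": 0,"z": 1,"ax": 0,"ay": 0,"az": 0,"gripper": -0.2},{"x": 0,"y": 0,"z": 0,"ax": 0,"ay": 0,"az": 0,"gripper": -0.2},{"x": 0,"y": 0,"z": 0,"ax": 0,"ay": 0,"az": 0,"gripper": -0.2},{"x": 0,"y": 0,"z": 0,"ax": 0,"ay": 0,"az": 0,"gripper": -0.2},{"x": 0,"y": 0,"z": 0,"ax": 0,"ay": 0,"az": 0,"gripper": -0.2}])

```text
clock: 11.2
position: [471.8, 140.8, 136.4]
ee_rot: [-0.2, 0.98, 0.0, 0.001]
contact_force: [0.3, -0.6, 1.0]
gripper_width: 51.4
grasp_force: 0.0
```

```bash
python3 - <<'E'
from h import *
go([470,140.2,75])
E
```

```text
pos [471.8 140.8 136.4] x ang -156.97 z [ 1.1e-03  5.0e-04 -1.0e+00] w 51.4 F [ 0.3 -0.6  1. ] t 11.2
move cm [0.2  0.01 6.14]
```

send_rows(targets=[{"x": 0.1,"y": 0,"z": 2,"ax": 0,"ay": 0,"az": 0,"gripper": -0.2},{"x": 0,"y": 0,"z": 2,"ax": 0,"ay": 0,"az": 0,"gripper": -0.2},{"x": 0,"y": 0,"z": 1.4,"ax": 0,"ay": 0,"az": 0,"gripper": -0.2},{"x": 0,"y": 0,"z": 0.6,"ax": 0,"ay": 0,"az": 0,"gripper": -0.2},{"x": 0,"y": 0,"z": 0,"ax": 0,"ay": 0,"az": 0,"gripper": -0.2}])

```text
clock: 11.62
position: [469.9, 139.8, 74.8]
ee_rot: [-0.199, 0.98, -0.001, -0.001]
contact_force: [-0.5, -0.2, 0.8]
gripper_width: 51.3
grasp_force: 0.0
```

send_rows(targets=[{"x": 0,"y": 0,"z": 0,"ax": 0,"ay": 0,"az": 0,"gripper": -0.2},{"x": 0,"y": 0,"z": 0,"ax": 0,"ay": 0,"az": 0,"gripper": 1},{"x": 0,"y": 0,"z": 0,"ax": 0,"ay": 0,"az": 0,"gripper": 1},{"x": 0,"y": 0,"z": 0,"ax": 0,"ay": 0,"az": 0,"gripper": 1},{"x": 0,"y": 0,"z": 0,"ax": 0,"ay": 0,"az": 0,"gripper": 1}])

```text
clock: 12.03
position: [470.7, 140.5, 76.7]
ee_rot: [-0.199, 0.98, 0.0, 0.001]
contact_force: [-1.0, 1.4, 1.9]
gripper_width: 9.4
grasp_force: 60.6
```

send_rows(targets=[{"x": 0,"y": 0,"z": 0,"ax": 0,"ay": 0,"az": 0,"gripper": 1},{"x": 0,"y": 0,"z": 0,"ax": 0,"ay": 0,"az": 0,"gripper": 1},{"x": 0,"y": 0,"z": 0,"ax": 0,"ay": 0,"az": 0,"gripper": 1}])

```text
clock: 12.28
position: [470.7, 140.5, 76.6]
ee_rot: [-0.199, 0.98, 0.0, 0.001]
contact_force: [-0.6, 0.9, 6.2]
gripper_width: 9.1
grasp_force: 60.9
```

send_rows(targets=[{"x": -0.01,"y": 0.32,"z": 0,"ax": 0,"ay": 0,"az": 1.25,"gripper": 1},{"x": -0.014,"y": 0.63,"z": 0,"ax": 0,"ay": 0,"az": 2.5,"gripper": 1},{"x": -0.014,"y": 0.63,"z": 0,"ax": 0,"ay": 0,"az": 2.5,"gripper": 1},{"x": -0.014,"y": 0.63,"z": 0,"ax": 0,"ay": 0,"az": 2.5,"gripper": 1}])

```text
clock: 12.62
position: [464.0, 160.8, 76.6]
ee_rot: [-0.124, 0.992, -0.0, 0.001]
contact_force: [1.0, -3.3, 4.3]
gripper_width: 9.2
grasp_force: 60.6
```

```bash
cat >>h.py <<'E'
def ang():
    s=arm.read_state(); p=s['position']; a=np.degrees(np.arctan2(p[1]-196.8,p[0]-603.5))%360
    M=R.from_quat(s['ee_rot']).as_matrix()
    print('theta tcp',np.radians(203-a).round(3),'r',np.hypot(p[0]-603.5,p[1]-196.8).round(1),'theta rot',np.radians(203-np.degrees(np.arctan2(M[1,0],M[0,0]))%360).round(3),'F',s['contact_force'].round(1),'w',s['gripper_width'].round(1) ,s['clock'])
E
python3 -c "
from h import *
ang()"
```

```text
Traceback (most recent call last):
  File "h.py", line 29, in ang
    print('theta tcp',np.radians(203-a).round(3),'r',np.hypot(p[0]-603.5,p[1]-196.8).round(1),'theta rot',np.radians(203-np.degrees(np.arctan2(M[1,0],M[0,0]))%360).round(3),'F',s['contact_force'].round(1),'w',s['gripper_width'].round(1) ,s['clock'])
                                                                                                                                                                                                                 ^^^^^^^^^^^^^^^^^^^^^^^^
AttributeError: 'float' object has no attribute 'round'
```

Forces are small, so I'll continue the arc. 8.75° is done; about 26° remain.

send_rows(targets=[{"x": -0.014,"y": 0.63,"z": 0,"ax": 0,"ay": 0,"az": 2.5,"gripper": 1},{"x": -0.014,"y": 0.63,"z": 0,"ax": 0,"ay": 0,"az": 2.5,"gripper": 1},{"x": -0.014,"y": 0.63,"z": 0,"ax": 0,"ay": 0,"az": 2.5,"gripper": 1},{"x": -0.014,"y": 0.63,"z": 0,"ax": 0,"ay": 0,"az": 2.5,"gripper": 1},{"x": -0.014,"y": 0.63,"z": 0,"ax": 0,"ay": 0,"az": 2.5,"gripper": 1}])

```text
clock: 13.03
position: [459.7, 191.4, 76.6]
ee_rot: [-0.016, 1.0, -0.001, 0.001]
contact_force: [2.8, -7.1, 5.1]
gripper_width: 8.8
grasp_force: 60.5
```

send_rows(targets=[{"x": -0.014,"y": 0.63,"z": 0,"ax": 0,"ay": 0,"az": 2.5,"gripper": 1},{"x": -0.014,"y": 0.63,"z": 0,"ax": 0,"ay": 0,"az": 2.5,"gripper": 1},{"x": -0.014,"y": 0.63,"z": 0,"ax": 0,"ay": 0,"az": 2.5,"gripper": 1},{"x": 0,"y": 0,"z": 0,"ax": 0,"ay": 0,"az": 0,"gripper": 1},{"x": 0,"y": 0,"z": 0,"ax": 0,"ay": 0,"az": 0,"gripper": 1}])

```text
clock: 13.45
position: [460.3, 210.6, 76.6]
ee_rot: [0.049, 0.999, -0.001, 0.001]
contact_force: [1.1, -3.7, 6.1]
gripper_width: 9.4
grasp_force: 60.7
```

```bash
sed -i "s/s\['gripper_width'\].round(1) ,/s['gripper_width'],/" h.py
python3 -c "
from h import *
ang()"
```

```text
theta tcp 0.497 r 143.9 theta rot 0.499 F [ 1.1 -3.7  6.1] w 9.404299442889906 13.45
```

send_rows(targets=[{"x": -0.014,"y": 0.63,"z": 0,"ax": 0,"ay": 0,"az": 2.5,"gripper": 1},{"x": -0.014,"y": 0.63,"z": 0,"ax": 0,"ay": 0,"az": 2.5,"gripper": 1},{"x": -0.005,"y": 0.32,"z": 0,"ax": 0,"ay": 0,"az": 1.25,"gripper": 1},{"x": 0,"y": 0,"z": 0,"ax": 0,"ay": 0,"az": 0,"gripper": 1},{"x": 0,"y": 0,"z": 0,"ax": 0,"ay": 0,"az": 0,"gripper": 1}])

```text
clock: 13.87
position: [462.6, 226.0, 76.6]
ee_rot: [0.103, 0.995, -0.001, 0.001]
contact_force: [0.9, -4.7, 5.5]
gripper_width: 9.2
grasp_force: 60.7
```

send_rows(targets=[{"x": 0,"y": 0,"z": 0,"ax": 0,"ay": 0,"az": 0,"gripper": 1},{"x": 0,"y": 0,"z": 0,"ax": 0,"ay": 0,"az": 0,"gripper": 1},{"x": 0,"y": 0,"z": 0,"ax": 0,"ay": 0,"az": 0,"gripper": 1}])

```text
clock: 14.12
position: [462.6, 225.9, 76.6]
ee_rot: [0.103, 0.995, -0.001, 0.001]
contact_force: [0.8, -4.7, 6.2]
gripper_width: 9.4
grasp_force: 60.7
```

```bash
python3 - <<'E'
from h import *
np.set_printoptions(precision=1,suppress=True)
ang()
a=snap('wrist')[1]; m,b,d=snap('top'); C=cloud(m,d).reshape(-1,3)
b=cv2.resize(b[110:310,160:320],(480,600)); cv2.imwrite('pics/e.png',cv2.resize(np.hstack([cv2.resize(a,(560,420)),cv2.resize(b,(240,420))]),(800,420))[:,:,::-1])
E
```

```text
theta tcp 0.605 r 143.8 theta rot 0.608 F [ 0.8 -4.7  6.2] w 9.438784559949257 14.1167
```

View pics/e.png

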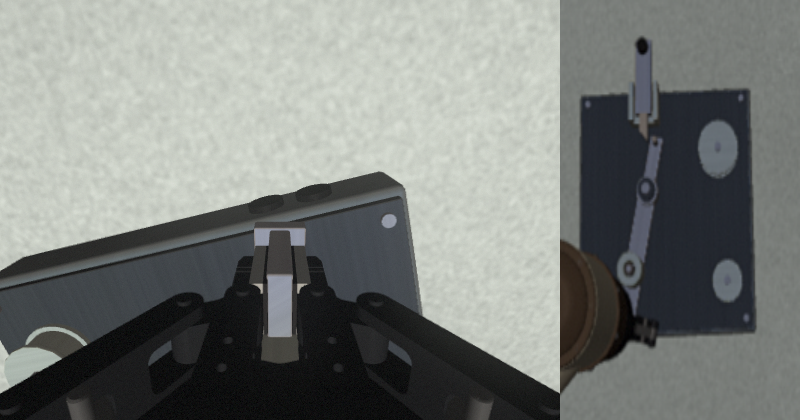

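The tab is pinched in the wrist view (280,290). In the top view the bar has swung to the +y side, its tail is past the pawl nose, and the idler is on its pin (628,268). The tool reads about -4.7 N in y, so the spring is on the gripper.

```bash
python3 -c "
from bench import arm
print(arm.job_done())"
```

```text
the job is handed in; nothing more can be done
None
```

The idler is fully down on the pin, and I handed in at about 14 s with the gripper still pinching the tensioner tab at about 0.61 rad, well past the 0.47 click, carrying the spring (about 5 N); I did not touch the other tray parts, the screwdriver or the meter.

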